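Load a slide carrier under the sprung clip of a stage

ROBOT

A 6-joint arm with a two-finger parallel gripper is mounted at the origin on a cart in front of the work surface, level with it; the furniture and walls round the work are solid. World frame = base frame: x ahead of the robot, y to its left, z up, the work surface at z = 0. Lengths are in m, angles in degrees, forces in N, time in s.
With the tool pointing down it reaches from about 0.275 to 0.725 m from the base axis. Payload 15.9 kg.
Tool frame: the origin (TCP) lies between the finger pads; the fingertips stand robot.tip_reach ahead of it and the grasp point (between the pads) lies 5 mm behind it (robot.tip_reach is the distance from the TCP to the fingertips, in m); z points along the fingers, y is the line along which they close (so a half turn about z gives the same grasp; the last joint's range is limited). The gripper opens to 85 mm and grips with 20 to 120 N. Pads are 22 mm wide; open, the fingers measure 114 mm over their backs; the gripper's body (76 mm by 85 mm) begins 54 mm behind the grasp point. The pads swing forward as they close: fully open they stand 13 mm farther back than shut.
Start: joints at [65.661, 12.198, -1.971, 75.831, 0, 90], TCP at [0.206, 0.456, 0.216] pointing down, gripper open.
Joint ranges: [-170.91, 170.91], [-42.67, 98.43], [-65.05, 77.54], [-120.47, 116.71], [-90, 82.35], [-180, 180]. Speed limits (degrees/s): [108.29, 108.29, 136.94, 147.25, 180, 180].

INTERFACE

Orientations are given as [roll, pitch, yaw] about the fixed x, y, z axes, in that order (R = Rz(yaw) Ry(pitch) Rx(roll)).
In Python, from workcell import robot, cams, order gives the robot as it stands.
- The arm moves only by the tool jog_arm, never from a script. Its argument "steps" is a list of rows, each a list of 7 numbers: the turn, a rotation vector about the tool's x, y, z in degrees, then the shift along the tool's x, y, z in mm, then the gripper command: -1 is shut, 1 is fully open, values between are in proportion. In form: [[ax, ay, az, tx, ty, tz, claw], ...]. A call has 1 to 10 rows; each row is the pose to reach, as a shift and turn from the pose commanded when the call began, along the tool's axes at that moment; what a row does not reach only later rows make up. A row lasts 1/8 s, in which the tool goes at most 62.5 mm and 10.7 degrees, less where a joint would pass 70% of its speed; a pose out of reach is approached as far as the arm can. A call with a gripper value outside its range is refused whole. The fingers move at their own pace and stop on an object; the grip force is fixed at half the most. Time passes only in rows, so rows that repeat a pose let the fingers close. It gives the time, the measured TCP pose, the force, the opening and the grip force at its end, in the units of the state.
- robot.state(): the state, without advancing time (a new reading comes with each control period).
- cams.snapshot(name): name is "scene" or "top" or "wrist"; returns (picture, depth): 400x640x3 uint8, blue, green, red; 400x640 float32, m along the optical axis (not along the pixel's ray), 0 where there is no reading.
- cams.get_calibration(name): a dict with "K" (3x3 intrinsics, pixels), "origin" and "rotation" of the camera in the world; the wrist camera has in their place "tool_from_camera" (4x4, takes a point from camera to tool coordinates, whose origin is the TCP and whose axes are the flange's). Camera axes: x right, y up, looking along -z (the intrinsics and any distortion apply to the point x, -y, -z); pixel columns grow to the right and rows downward; lengths in m; the calibration is good to about 2 mm. A picture is of the moment at which its call begins: read the wrist's pose just before it. get_calibration takes no time and is no camera call.
- order.hand_in(): hands the job in; it is judged then, once.
The state is a dict: "time": time; "joint_pos": joint angles; "qvel": joint speeds; "effort": joint torques, N m; "tool_pos": TCP position; "ee_rot": TCP orientation; "ft_force": force on the tool from outside, world axes, zero at the start; "ft_torque": the same for the moment, N m; "width": opening from 0.0 (shut) to 1.0 (fully open); "finger_force": force on a finger pad.
Only numpy, scipy, OpenCV 4.12 (cv2) and the standard library are available. Lean on these libraries where they do the work, as an engineer would, in place of code of your own. Each camera call takes 0.05 s, during which the arm holds its last target. There are 200 camera calls.

TASK

Load the flat slide carrier into the stage: with one fingertip press the clip's long bar down and keep it down, so that the jaw lifts, and with the other fingertip push the carrier along its channel beneath the jaw until it is fully home against the end stop. Then let the bar come up so that the jaw rests on the carrier, and move clear. Nothing is to be gripped or lifted: the carrier stays flat on the deck, and the cassette, the mould stack and the beaker round the stage stay where they are.

Things in the scene. Friction and masses are not known exactly. Their poses are not given: they have to be found in the camera images.
- stage: grey base plate screwed to the bench, 10 mm thick, x -83 to +67, y -32 to +90 mm; origin on the bench under the channel's centreline. x = push direction, z up. Raised aluminium deck: top at z = 22 mm, x -81 to +65, |y| < 24 mm, with two guide rails 4 mm high, inner faces at y = +-18.5 mm
- stage_stop (a point): middle of the end stop's face at deck height, stage (52, 0, 22) mm; the stop is a block 12 mm high. (The big water bath on the bench left of the stage is tall: rise before crossing it; fingertips 0.30 m up pass over it)
- clip_axis (a point): on the clip's hinge axis, stage (0, 32, 36) mm. The axis runs along the stage's x from x = -68 to +54 mm with its ears and is 8 to 12 mm thick, top at most z = 42 mm. It stands between channel and bar: an open gripper straddles it, both fingertips at about the same height
- clip (a joint): hinge of the sprung clip, rad: 0 shut, grows as the bar is pressed, 0.45 hard stop. Jaw clears the carrier from 0.22; at 0.29 to 0.45 a fingertip on the bar is 6.5 to 1 mm above the deck, so the other, at the same height, meets the carrier's end. Spring: about 4 N on the bar to start, 8 N at 0.40. Let go, it shuts by itself; on the carrier it rests at about 0.21
- clip_bar (a point): the clip's long steel bar, to be pressed: 80 (x) x 28 x 3 mm; this point is the centre of its top face. Shut, it is at stage (-32, 67, 39) mm and it slopes up outward by 0.35 rad (outer edge 44 mm high). At clip = 0.35 it is level, top at z = 26.5 mm, over stage x -72 to +8, y 52 to 80 mm. A fingertip may slide along it (the rules call it clip_c3)
- clip_jaw (a point): the clip's jaw, a steel roll 8 mm thick lying along x over the channel, stage x = 30 to 44 mm, on a strap from the hinge; this point is on its underside at mid-length, stage (37, -2, 22.5) mm when shut. Shut, it blocks the channel with its blunt end
- carrier: flat grey frame 54 (x) x 34 (y) x 8 (z) mm, 28 to 56 g, with a glass slide let into its top, loose on the deck in the channel, long side along the stage's x; origin at the centre of its underside. Home against the stop: origin at stage x = 25 mm. At the start its leading end is 8 to 25 mm short of the jaw (origin at stage x = -22 to -5 mm)
- cassette: embedding cassette with a wax block on it, 40 x 28 x 11 mm, loose on the bench; origin at its underside's centre; to be left alone
- mould_stack: stack of steel base moulds, 30 x 39 x 22 mm, loose on the bench; origin at its underside's centre; to be left alone
- beaker: small beaker, 52 mm across, 65 mm high, loose on the bench beyond the stage; origin at its underside's centre; to be left alone
Mind the look-alikes: they are no part of the job. What is shaped like the carrier but brown or green is not meant. There is more than one size of the stage; the job needs the larger.

How it is judged (in metres and radians):
On the way, in this order (a step that is already met when the one before it is completed fails the run):
1. a finger holds the bar down, with the jaw lifted, before the carrier is under it (value of joint clip above 0.22 rad and contact force between the fingers and clip_c3 above 1 N and x of carrier in the frame of stage below 0.003 m), for 0.1 s.
2. the carrier is pushed home while the bar is still held down (value of joint clip above 0.18 rad and contact force between the fingers and clip_c3 above 0.5 N and x of carrier in the frame of stage above 0.022 m), for 0.05 s.
At the end, for the whole second after the job is handed in: the carrier lies flat on the deck within 3 mm of the end stop and along the channel, at rest, with the released clip's jaw pressing on its top (clip at 0.15 to 0.27 rad, more than 1.5 N) (x of carrier in the frame of stage above 0.022 m and z of carrier in the frame of stage between 0.019 and 0.0245 m and angle between carrier's own z axis and vertical below 0.08 rad and angle between the x axis of carrier and the x axis of stage, either way round below 0.1 rad and value of joint clip between 0.15 and 0.27 rad and contact force between clip and carrier above 1.5 N and linear speed of carrier below 0.01 m/s); the robot touches nothing.
It fails at once if the carrier is lifted off the deck or tipped (z of carrier in the frame of stage above 0.027 m or z of carrier in the frame of stage below 0.015 m or angle between carrier's own z axis and vertical above 0.2 rad).
It fails at once if the cassette, the mould stack or the beaker is moved by more than 15 mm (distance of any of cassette, mould_stack, beaker from where it was at the start of the episode above 0.015 m).
It also fails if it takes over 42 s, if anything falls off the work surface, if the arm or the gripper's body presses on something with over 40 N, if the wrist force passes 120 N, or if a joint passes its speed limit or range.

## Working session

There is one attempt and no reset: what is moved stays moved. The work goes in short steps, Python scripts to look and compute and a tool call to move; the robot and the scene stay as the last step left them, time stands still between calls to the robot, and variables do not carry over. Pictures are saved under pics/ and viewed, at most 10 in all, crops included, and the job is handed in when it is done.

Besides the shell and the picture viewer there is one more tool, called after "Request:" as name(argument=value, ...) on one line, values as JSON. jog_arm: Moves the arm, as the interface text tells. Its arguments: {"type":"object","properties":{"steps":{"type":"array","items":{"type":"array","items":{"type":"number"}}}},"required":["steps"]}

```bash
mkdir -p pics; python3 - <<'E'
from workcell import robot,cams,order
import cv2,numpy as np
s=robot.state();print(s, robot.tip_reach)
for n in("scene","top"):
    p,d=cams.snapshot(n);cv2.imwrite(f"pics/{n}0.png",p);np.savez(f"{n}0.npz",p=p,d=d)
    c=cams.get_calibration(n);print(n,c)
print(cams.get_calibration("wrist"))
E
```

```text
{'time': 0.0, 'joint_pos': array([ 6.56603891e+01,  1.22246933e+01, -2.00664809e+00,  7.58300187e+01,
        1.57969873e-03,  9.00004029e+01]), 'qvel': array([-0.00658351,  0.04177284, -0.01123122, -0.07631073, -0.0064507 ,
       -0.02617737]), 'effort': array([ 9.75023577e-04, -6.86168003e+01,  4.87117338e+01,  1.74882752e-02,
        3.08831522e-05, -3.33917308e-05]), 'tool_pos': array([0.20592675, 0.45525994, 0.21552814]), 'ee_rot': array([-1.79938640e+02, -1.57926636e-03,  1.55659985e+02]), 'ft_force': array([-0.10243795, -1.04069984,  0.20658363]), 'ft_torque': array([-0.0158307 ,  0.01036737,  0.01070378]), 'finger_force': 0.0, 'width': 0.9993273678984379} 0.014
scene {'K': array([[412.15056114,   0.        , 320.07419458],
       [  0.        , 412.15056114, 195.4095688 ],
       [  0.        ,   0.        ,   1.        ]]), 'origin': array([ 0.00335783, -0.31990247,  0.68913108]), 'rotation': array([ 43.06846515,  -0.8844352 , -64.26885396])}
top {'K': array([[513.01473517,   0.        , 324.61557166],
       [  0.        , 513.01473517, 202.65537498],
       [  0.        ,   0.        ,   1.        ]]), 'origin': array([ 0.43006932, -0.04828744,  0.91749055]), 'rotation': array([  7.26790922,  -1.36845354, -91.41131897])}
{'K': array([[280.53931617,   0.        , 320.5914216 ],
       [  0.        , 280.53931617, 196.27516065],
       [  0.        ,   0.        ,   1.        ]]), 'tool_from_camera': array([[ 5.97489298e-04,  9.53358302e-01,  3.01840340e-01,
         7.77304051e-02],
       [ 9.99999623e-01, -7.60012887e-04,  4.21002452e-04,
         9.43199103e-05],
       [ 6.30768731e-04,  3.01839975e-01, -9.53358396e-01,
        -1.57849454e-01],
       [ 0.00000000e+00,  0.00000000e+00,  0.00000000e+00,
         1.00000000e+00]])}
```

View pics/top0.png

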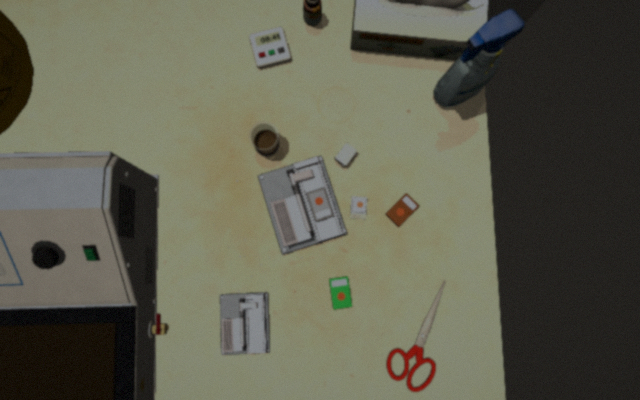

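View pics/scene0.png

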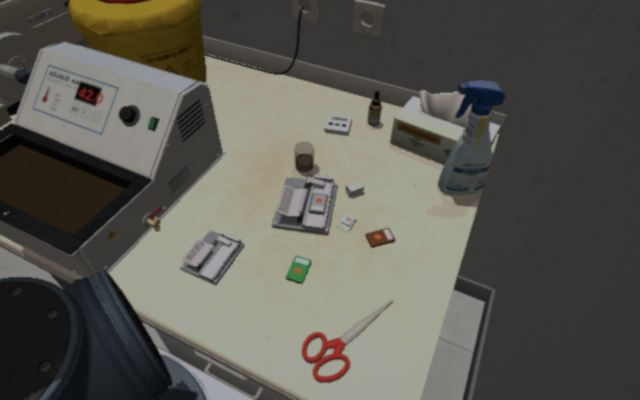

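The top view shows two stages: the large one at about (302,205), with a grey carrier and red disc at (319,203), and a small one at (245,322). The brown (402,209) and green (341,292) carriers are decoys. The larger stage is the one to use, so I'll confirm it in a crop and measure it.

```bash
cat > h.py <<'E'
import numpy as np,cv2
from scipy.spatial.transform import Rotation as R
from workcell import robot,cams,order
def pose(n,s=None):
    c=cams.get_calibration(n)
    if n!="wrist": return c["K"],R.from_euler("xyz",c["rotation"],degrees=True).as_matrix(),c["origin"]
    T=c["tool_from_camera"];Rt=R.from_euler("xyz",s["ee_rot"],degrees=True).as_matrix()
    return c["K"],Rt@T[:3,:3],Rt@T[:3,3]+s["tool_pos"]
def cast(P,uv,z):
    K,Rm,o=P;uv=np.atleast_2d(uv).astype(float)
    d=np.c_[(uv[:,0]-K[0,2])/K[0,0],-(uv[:,1]-K[1,2])/K[1,1],-np.ones(len(uv))]@Rm.T
    return o+d*((z-o[2])/d[:,2])[:,None]
def proj(P,X):
    K,Rm,o=P;q=(np.atleast_2d(X)-o)@Rm
    return np.c_[K[0,0]*q[:,0]/-q[:,2]+K[0,2],K[1,1]*-q[:,1]/-q[:,2]+K[1,2]]
def cloud(P,d):
    K,Rm,o=P;v,u=np.indices(d.shape)
    q=np.stack([(u-K[0,2])/K[0,0]*d,-(v-K[1,2])/K[1,1]*d,-d],-1)
    return q@Rm.T+o
E
python3 - <<'E'
from h import *
f=np.load("top0.npz");p,d=f["p"],f["d"];P=pose("top")
C=cloud(P,d)
sub=C[140:270,240:370];ok=(d[140:270,240:370]>0)
print("bench z",np.median(C[250:330,380:420,2]))
m=np.zeros(d.shape,np.uint8);m[145:262,250:356]=(C[145:262,250:356,2]>0.0055)*255
m=cv2.morphologyEx(m,cv2.MORPH_OPEN,np.ones((3,3)))
cs,_=cv2.findContours(m,0,2)
for c in cs:
    if cv2.contourArea(c)>40: print(cv2.contourArea(c),cv2.minAreaRect(c),cv2.boxPoints(cv2.minAreaRect(c)).round(1).tolist())
crop=cv2.resize(p[135:265,240:370],None,fx=4.5,fy=4.5,interpolation=cv2.INTER_CUBIC)
cv2.imwrite("pics/crop0.png",crop)
E
```

```text
bench z -0.0006149042487758605
44.0 ((353.0, 204.5), (15.0, 4.0), 90.0) [[351.0, 197.0], [355.0, 197.0], [355.0, 212.0], [351.0, 212.0]]
5506.0 ((301.40179443359375, 204.15899658203125), (83.69213104248047, 68.65227508544922), 72.29956817626953) [[256.0, 174.6999969482422], [321.3999938964844, 153.89999389648438], [346.79998779296875, 233.60000610351562], [281.3999938964844, 254.5]]
269.0 ((345.3674011230469, 154.48068237304688), (15.014541625976562, 21.481201171875), 41.987213134765625) [[332.6000061035156, 157.39999389648438], [347.0, 141.5], [358.1000061035156, 151.5], [343.79998779296875, 167.5]]
194.0 ((266.0, 150.0), (10.0, 24.0), 90.0) [[254.0, 145.0], [278.0, 145.0], [278.0, 155.0], [254.0, 155.0]]
```

View pics/crop0.png

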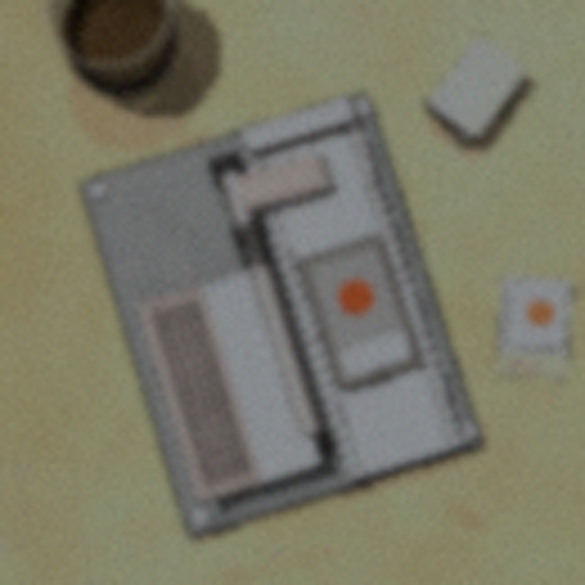

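The crop shows the large stage. The bar is at crop (200,390), the jaw at (285,175), the stop at (305,120), and the grey carrier runs from (345,250) to (385,375). That matches the description, so I'll fit the stage pose from the base corners and clip features.

```bash
python3 - <<'E'
from h import *
P=pose("top");f=lambda c:np.array(c)/4.5+[240,135]-0.39
cr=f([[82,183],[195,537],[482,443],[367,93]])
X=cast(P,cr,0.010)[:,:2];S=np.array([[67,90],[-83,90],[-83,-32],[67,-32]])/1e3
def fit(S,X):
    a=S-S.mean(0);b=X-X.mean(0);th=np.arctan2((a[:,0]*b[:,1]-a[:,1]*b[:,0]).sum(),(a*b).sum())
    r=np.array([[np.cos(th),-np.sin(th)],[np.sin(th),np.cos(th)]]);t=X.mean(0)-r@S.mean(0);return th,r,t
th,r,t=fit(S,X);print("yaw",np.degrees(th),"t",t,"res mm",((S@r.T+t-X)*1e3).round(1).tolist())
inv=lambda c,z:((cast(P,f(c),z)[:,:2]-t)@r*1e3).round(1).tolist()
print("carrier corners",inv([[302,262],[382,237],[422,362],[342,388]],0.03))
print("stop face/ends",inv([[258,155],[360,128]],0.034))
print("bar inner/outer",inv([[265,268],[330,462]],0.035),inv([[145,302],[205,495]],0.044))
s=robot.state();
# tools: carrier via red disc
np.savez("stage.npz",th=th,t=t)
C=cloud(P,np.load("top0.npz")["d"]);
for nm,c in dict(deck=[390,415],carrier=[330,310],bar=[235,360],barout=[190,390],jaw=[290,175],stop=[310,120],base=[170,240]).items():
    u,v=f(c).round().astype(int);q=np.median(C[v-1:v+2,u-1:u+2].reshape(-1,3),0);print(nm,((q[:2]-t)@r*1e3).round(1),(q[2]*1e3).round(1))
E
```

```text
yaw 16.715214743569952 t [ 0.55973852 -0.05825519] res mm [[0.8, 1.7], [-1.6, 1.4], [-0.7, -2.1], [1.5, -0.9]]
carrier corners [[5.8, 15.8], [5.5, -16.8], [-45.7, -16.3], [-45.7, 16.2]]
stop face/ends [[50.4, 19.3], [48.5, -21.7]]
bar inner/outer [[7.2, 30.3], [-71.7, 29.5]] [[7.5, 77.9], [-69.5, 78.3]]
deck [-60.8   1.9] 21.5
carrier [-14.6  10.9] 29.5
bar [-24.1  52.1] 35.2
barout [-28.9  71.5] 38.5
jaw [40.   9.7] 33.8
stop [58.  -3.4] 32.4
base [33.4 62.9] 9.3
```

Request:
jog_arm(steps=[[0,0,0,0,0,-55,0.41],[0,0,0,0,0,-115,0.41],[0,0,-10,-45,-35,-115,0.41],[0,0,-20,-95,-70,-115,0.41],[0,0,-30,-143,-105,-115,0.41],[0,0,-41,-190,-140,-115,0.41],[0,0,-41,-240,-175,-115,0.41],[0,0,-41,-290,-210,-115,0.41],[0,0,-41,-340,-245,-115,0.41],[0,0,-41,-390,-282,-115,0.41]])

```text
time: 1.35
tool_pos: [0.4397, 0.0465, 0.3309]
ee_rot: [180.0, 0.0, -163.3]
ft_force: [1.4, 0.9, -0.9]
width: 0.706
finger_force: 0.0
```

Request:
jog_arm(steps=[[0,0,0,-11,-50,0,0.41],[0,0,0,-22,-102,0,0.41],[0,0,0,-22,-102,50,0.41],[0,0,0,-22,-102,110,0.41],[0,0,0,-22,-102,170,0.41],[0,0,0,-22,-102,190,0.41],[0,0,0,-22,-102,190,0.41]])

```text
time: 2.22
tool_pos: [0.4882, -0.0427, 0.1397]
ee_rot: [179.9, -0.2, -163.3]
ft_force: [-0.7, -1.0, 1.2]
width: 0.707
finger_force: 0.0
```

```bash
python3 - <<'E'
from h import *
s=robot.state();p,d=cams.snapshot("wrist");print(s["tool_pos"],s["ee_rot"],s["ft_force"])
np.savez("w1.npz",p=p,d=d,tp=s["tool_pos"],er=s["ee_rot"])
P=pose("wrist",s);z=np.load("stage.npz");c,sn=np.cos(z["th"]),np.sin(z["th"]);r=np.array([[c,-sn],[sn,c]])
def W(x,y,h):return np.r_[r@np.array([x,y])/1e3+z["t"],h/1e3]
q=p.copy()
for a,col in [((-83,90,10),(0,0,255)),((67,90,10),(0,0,255)),((-83,-32,10),(0,0,255)),((67,-32,10),(0,0,255)),((-47,17,30),(0,255,0)),((-47,-17,30),(0,255,0)),((52,18,34),(255,0,0)),((52,-18,34),(255,0,0))]:
    u=proj(P,W(*a))[0];print(a,u.round());cv2.circle(q,tuple(int(i) for i in u.round()),3,col,1)
cv2.imwrite("pics/w1.png",q)
E
```

```text
[ 0.48823256 -0.04272446  0.13971596] [ 1.79931831e+02 -1.68567480e-01 -1.63339705e+02] [-0.67975709 -0.95045221  1.20934189]
(-83, 90, 10) [373. 167.]
(67, 90, 10) [366. 290.]
(-83, -32, 10) [255. 167.]
(67, -32, 10) [264. 290.]
(-47, 17, 30) [302. 206.]
(-47, -17, 30) [268. 206.]
(52, 18, 34) [304. 292.]
(52, -18, 34) [272. 292.]
```

View pics/w1.png

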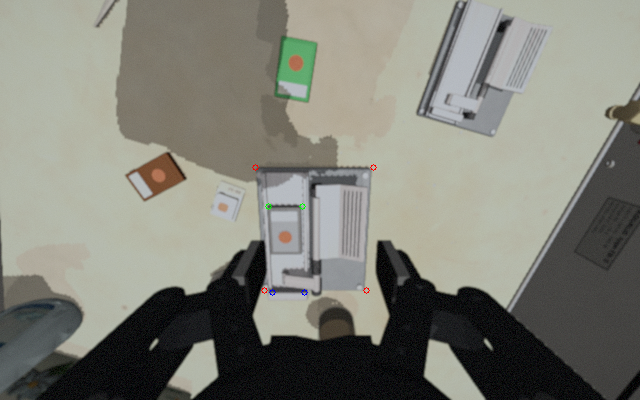

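Request:
jog_arm(steps=[[0,0,0,0,-2.5,40,0.41],[0,0,0,0,-2.5,70,0.41],[0,0,0,0,-2.5,80,0.41],[0,0,0,0,-2.5,80,0.41]])

```text
time: 2.78
tool_pos: [0.4907, -0.0453, 0.0619]
ee_rot: [-180.0, 0.0, -163.3]
ft_force: [-0.2, 0.1, 0.5]
width: 0.708
finger_force: 0.0
```

Request:
jog_arm(steps=[[0,0,0,0,0,3,0.41],[0,0,0,0,0,5,0.41],[0,0,0,0,0,5,0.41]])

```text
time: 3.15
tool_pos: [0.4903, -0.0452, 0.0563]
ee_rot: [-180.0, 0.0, -163.3]
ft_force: [0.5, -0.5, -0.1]
width: 0.706
finger_force: 0.0
```

Request:
jog_arm(steps=[[0,0,0,0,0,3,0.41],[0,0,0,0,0,5,0.41],[0,0,0,0,0,5,0.41]])

```text
time: 3.52
tool_pos: [0.49, -0.0452, 0.0508]
ee_rot: [180.0, -0.0, -163.3]
ft_force: [-0.7, -1.6, -0.2]
width: 0.703
finger_force: 0.0
```

Request:
jog_arm(steps=[[0,0,0,0,0,3,0.41],[0,0,0,0,0,4,0.41],[0,0,0,0,0,4,0.41]])

```text
time: 3.9
tool_pos: [0.4901, -0.0452, 0.0469]
ee_rot: [180.0, -0.0, -163.3]
ft_force: [1.0, -0.2, 0.4]
width: 0.703
finger_force: 0.0
```

Request:
jog_arm(steps=[[0,0,0,0,0,3,0.41],[0,0,0,0,0,4,0.41],[0,0,0,0,0,4,0.41]])

```text
time: 4.28
tool_pos: [0.4901, -0.0452, 0.0429]
ee_rot: [180.0, -0.0, -163.3]
ft_force: [-1.0, -0.3, -0.5]
width: 0.707
finger_force: 0.0
```

```bash
python3 - <<'E'
from h import *
s=robot.state();p,d=cams.snapshot("wrist");q,_=cams.snapshot("scene");print(s["tool_pos"],s["ft_force"],s["ft_torque"])
a=cv2.resize(p[150:350,180:440],None,fx=2,fy=2);b=cv2.resize(q[130:250,230:370],(466,400),interpolation=cv2.INTER_CUBIC)
cv2.imwrite("pics/w2.png",cv2.resize(np.hstack([a,b]),(790,321)))
E
```

```text
[ 0.49010253 -0.04523151  0.0429134 ] [-0.96038776 -0.26430616 -0.50940886] [-0.0579259  -0.0160747  -0.06710985]
```

View pics/w2.png

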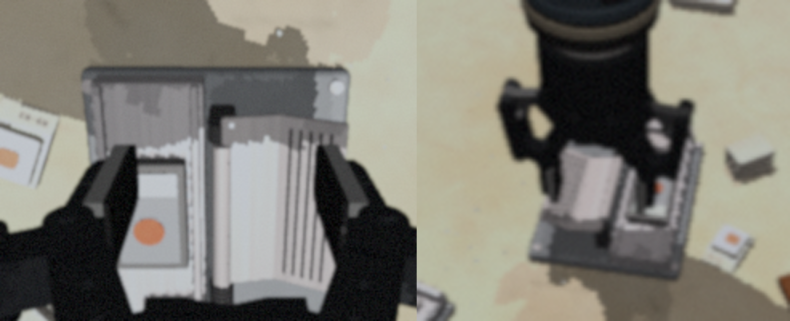

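The fingers straddle the hinge, but no contact is felt yet. I'll measure the real fingertip positions from the wrist depth.

```bash
python3 - <<'E'
from h import *
s=robot.state();p,d=cams.snapshot("wrist")
T=cams.get_calibration("wrist")["tool_from_camera"];C=cloud((cams.get_calibration("wrist")["K"],T[:3,:3],T[:3,3]),d)*1e3
m=(d>0)&(abs(C[...,0])<40)&(abs(C[...,1])<75)&(p.max(2)<75)
for lo in range(-60,20,4):
  for sg in(-1,1):
    k=m&(C[...,2]>=lo)&(C[...,2]<lo+4)&(C[...,1]*sg>0)
    if k.sum()>5:q=C[k];print(lo,sg,k.sum(),np.percentile(q[:,0],[2,98]).round(1),np.percentile(q[:,1],[2,98]).round(1))
E
```

```text
-60 -1 233 [-4.1 12.1] [-37.3 -29.4]
-60 1 235 [-4.5 12. ] [30.3 36.9]
-56 -1 198 [-8.2 11.9] [-35.9 -29.3]
-56 1 188 [-8.3 12.1] [30.4 37. ]
-52 -1 221 [-8.1 11.8] [-42.3 -29.4]
-52 1 211 [-7.8 11.9] [30.4 43.2]
-48 -1 198 [-8.6 11.8] [-42.3 -29.3]
-48 1 204 [-8.  11.9] [30.3 43. ]
-44 -1 183 [-8.6 11.8] [-42.3 -29.4]
-44 1 187 [-9.2 11.9] [30.4 43.1]
-40 -1 171 [-8.  11.8] [-42.5 -29.4]
-40 1 168 [-7.9 11.8] [30.3 43.2]
-36 -1 153 [-7.8 11.8] [-42.  -29.5]
-36 1 151 [-7.1 11.8] [30.3 42.9]
-32 -1 123 [-8.2 11.8] [-41.3 -29.4]
-32 1 129 [-8.4 11.9] [30.4 42.2]
-28 -1 92 [-7.8 11.7] [-39.2 -29.5]
-28 1 92 [-7.7 11.7] [30.3 40.6]
-24 -1 25 [-4.1  7.9] [-30.  -29.5]
-24 1 15 [-6.4 10.8] [30.5 31.9]
0 1 8 [-0.5  2.5] [33.5 37.7]
4 -1 78 [-3.8  4.4] [-5.4 -1.8]
8 -1 44 [-3.7  4.5] [-7.2 -1.9]
12 -1 52 [-17.2   4.4] [-37.3  -2. ]
16 -1 82 [-17.4   4.3] [-36.9  -1.1]
16 1 8 [3.3 4.2] [0.  2.7]
```

```bash
python3 - <<'E'
from h import *
s=robot.state();p,d=cams.snapshot("wrist")
cv2.imwrite("pics/w3.png",cv2.resize(p[150:350,180:440],None,fx=3,fy=3,interpolation=cv2.INTER_CUBIC))
T=cams.get_calibration("wrist")["tool_from_camera"];C=cloud((cams.get_calibration("wrist")["K"],T[:3,:3],T[:3,3]),d)*1e3
m=(d>0)&(abs(C[...,0])<16)
for lo in range(-32,24,4):
  for sg in(-1,1):
    k=m&(C[...,2]>=lo)&(C[...,2]<lo+4)&(C[...,1]*sg>22)&(C[...,1]*sg<52)
    if k.sum()>5:q=C[k];v,u=np.nonzero(k);print(lo,sg,k.sum(),np.percentile(q[:,0],[2,98]).round(1),np.percentile(q[:,1],[2,98]).round(1),"uv",np.median(u),np.median(v),p[k].mean(0).round())
E
```

```text
-32 -1 150 [-9.6 11.8] [-42.3 -29.5] uv 260.0 252.0 [35. 35. 34.]
-32 1 144 [-9.3 11.8] [30.3 42.9] uv 381.0 252.0 [36. 37. 37.]
-28 -1 116 [-9.4 11.7] [-40.9 -29.4] uv 263.0 248.5 [45. 44. 44.]
-28 1 113 [-9.6 11.8] [30.3 41.6] uv 378.0 249.0 [51. 51. 51.]
-24 -1 48 [-8.6 10.1] [-29.9 -29.5] uv 265.0 257.5 [85. 83. 81.]
-24 1 52 [-9. 11.] [30.2 33.8] uv 376.0 253.5 [102. 101. 104.]
-4 1 44 [-5.6  8.1] [42.9 47.1] uv 394.5 236.0 [135. 136. 138.]
0 1 355 [-14.   8.] [33.2 47.3] uv 384.0 234.0 [116. 116. 118.]
4 1 608 [-15.3   8. ] [23.1 35.7] uv 366.0 239.0 [131. 130. 133.]
8 1 108 [-15.8   8. ] [22.1 27.3] uv 356.0 237.0 [144. 144. 146.]
16 -1 154 [-13.5  14.5] [-52.  -23.6] uv 251.0 225.0 [124. 121. 123.]
20 -1 1646 [-15.   15.5] [-51.4 -22.5] uv 268.0 223.0 [137. 135. 136.]
```

View pics/w3.png

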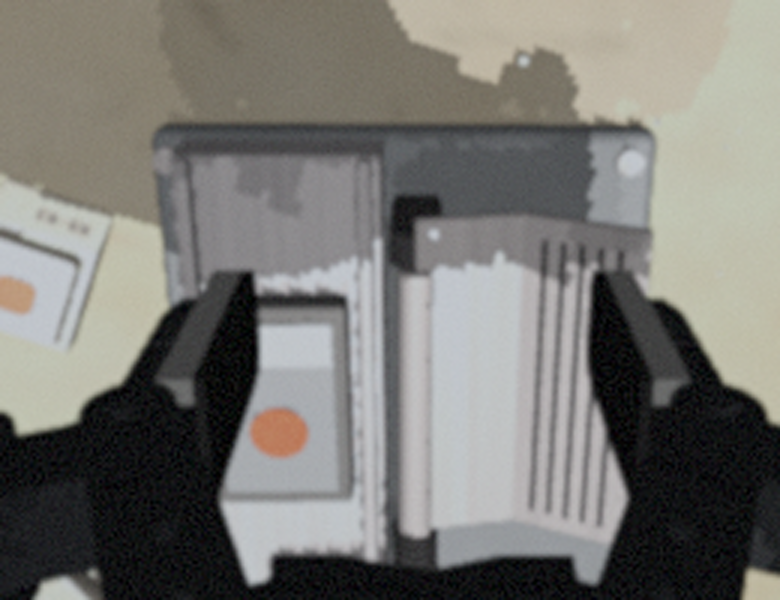

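The fingertips are about 24 mm behind the TCP by camera, so they are well above the bar. I'll keep descending in small steps and watch the force.

Request:
jog_arm(steps=[[0,0,0,0,0,4,0.41],[0,0,0,0,0,8,0.41],[0,0,0,0,0,8,0.41]])

```text
time: 4.85
tool_pos: [0.4899, -0.0452, 0.0345]
ee_rot: [180.0, -0.0, -163.3]
ft_force: [-0.7, 0.4, 0.3]
width: 0.709
finger_force: 0.0
```

Request:
jog_arm(steps=[[0,0,0,0,0,3,0.41],[0,0,0,0,0,5,0.41],[0,0,0,0,0,5,0.41]])

```text
time: 5.22
tool_pos: [0.4901, -0.0452, 0.0299]
ee_rot: [180.0, -0.0, -163.3]
ft_force: [0.3, 0.4, -0.4]
width: 0.71
finger_force: 0.0
```

Request:
jog_arm(steps=[[0,0,0,0,0,2,0.41],[0,0,0,0,0,4,0.41],[0,0,0,0,0,4,0.41]])

```text
time: 5.6
tool_pos: [0.4901, -0.0452, 0.0259]
ee_rot: [180.0, -0.0, -163.3]
ft_force: [-0.1, 0.1, -0.3]
width: 0.705
finger_force: 0.0
```

Request:
jog_arm(steps=[[0,0,0,0,0,2,0.41],[0,0,0,0,0,4,0.41],[0,0,0,0,0,4,0.41]])

```text
time: 5.98
tool_pos: [0.49, -0.0452, 0.0218]
ee_rot: [180.0, -0.0, -163.3]
ft_force: [-0.4, 0.7, 0.4]
width: 0.703
finger_force: 0.0
```

Request:
jog_arm(steps=[[0,0,0,0,0,2,0.41],[0,0,0,0,0,4,0.41],[0,0,0,0,0,4,0.41]])

```text
time: 6.35
tool_pos: [0.4903, -0.0451, 0.018]
ee_rot: [180.0, 0.0, -163.3]
ft_force: [1.2, 0.7, 3.6]
width: 0.71
finger_force: 1.5
```

```bash
cat > fin.py <<'E'
from h import *
def run(name=None):
    s=robot.state();p,d=cams.snapshot("wrist")
    if name: cv2.imwrite(name,cv2.resize(p[150:350,180:440],None,fx=3,fy=3,interpolation=cv2.INTER_CUBIC))
    print(s["time"],s["tool_pos"].round(4),s["ft_force"].round(1))
    T=cams.get_calibration("wrist")["tool_from_camera"];C=cloud((cams.get_calibration("wrist")["K"],T[:3,:3],T[:3,3]),d)*1e3
    m=(d>0)&(abs(C[...,0])<16)&(C[...,2]<-17)&(C[...,2]>-60)
    for sg in(-1,1):
        k=m&(C[...,1]*sg>26)&(C[...,1]*sg<50);print(sg,"tip z world",(s["tool_pos"][2]*1e3-np.percentile(C[k][:,2],[90,98,99.7])).round(1),"y in",np.percentile(C[k][:,1]*sg,[1,99]).round(1))
    z=np.load("stage.npz");c,sn=np.cos(z["th"]),np.sin(z["th"]);r=np.array([[c,-sn],[sn,c]])
    print("tcp stage",((s["tool_pos"][:2]-z["t"])@r*1e3).round(1))
    W=cloud(pose("wrist",s),d)
    S=np.dstack([((W[...,:2]-z["t"])@r)*1e3,W[...,2:]*1e3])
    k=(d>0)&(S[...,1]>50)&(S[...,1]<60)&(S[...,0]>-30)&(S[...,0]<0)&(S[...,2]>15)&(S[...,2]<50)
    if k.sum()>20: A=np.c_[S[k][:,1]-67,np.ones(k.sum())];sl=np.linalg.lstsq(A,S[k][:,2],rcond=None)[0];print("bar slope,z@67",sl.round(2),"clip~",round(0.35-np.arctan(sl[0]),2))
    # carrier red disc at top height
    hsv=cv2.cvtColor(p,cv2.COLOR_BGR2HSV);m=((hsv[...,0]<15)&(hsv[...,1]>110)&(hsv[...,2]>60)&(abs(S[...,1])<18)&(abs(S[...,0])<70)&(S[...,2]<40))
    if m.sum()>10:
        v,u=np.nonzero(m);X=cast(pose("wrist",s),[u.mean(),v.mean()],0.03)[0];print("disc stage",((X[:2]-z["t"])@r*1e3).round(1),m.sum())
E
python3 -c "from fin import *;run()"
```

```text
6.35 [ 0.4903 -0.0451  0.018 ] [1.2 0.7 3.6]
-1 tip z world [46.4 41.3 38.8] y in [29.4 42.9]
1 tip z world [36.3 35.4 35.1] y in [26.5 46. ]
tcp stage [-62.8  32.5]
bar slope,z@67 [ 0.15 36.2 ] clip~ 0.2
disc stage [-13.   -1.6] 251
```

Request:
jog_arm(steps=[[0,0,0,0,0,3,0.41],[0,0,0,0,0,6,0.41],[0,0,0,0,0,9,0.41],[0,0,0,0,0,9,0.41]])

```text
time: 6.9
tool_pos: [0.4904, -0.0455, 0.0089]
ee_rot: [-180.0, 0.0, -163.4]
ft_force: [0.5, -1.0, 5.9]
width: 0.709
finger_force: 3.0
```

```bash
python3 -c "from fin import *;run()"
```

```text
6.9 [ 0.4904 -0.0455  0.0089] [ 0.5 -1.   5.9]
-1 tip z world [37.2 32.  29.6] y in [29.3 42.9]
1 tip z world [29.1 28.1 27.3] y in [26.3 46.5]
tcp stage [-62.7  32.1]
bar slope,z@67 [-1.000e-02  2.861e+01] clip~ 0.36
disc stage [-13.2  -0.7] 235
```

Request:
jog_arm(steps=[[0,0,0,0,0,2,0.41],[0,0,0,0,0,4,0.41],[0,0,0,0,0,4,0.41]])

```text
time: 7.32
tool_pos: [0.4907, -0.0461, 0.0052]
ee_rot: [-179.9, 0.0, -163.4]
ft_force: [-0.6, -5.4, 9.6]
width: 0.704
finger_force: 4.5
```

```bash
python3 -c "from fin import *;run('pics/w4.png')"
```

```text
7.325 [ 0.4907 -0.0461  0.0052] [-0.6 -5.4  9.6]
-1 tip z world [22.6 22.2 22.2] y in [26.6 48.7]
1 tip z world [25.8 25.  24.4] y in [26.3 46.1]
tcp stage [-62.6  31.5]
bar slope,z@67 [-0.08 25.21] clip~ 0.43
disc stage [-13.2  -0.6] 200
```

View pics/w4.png

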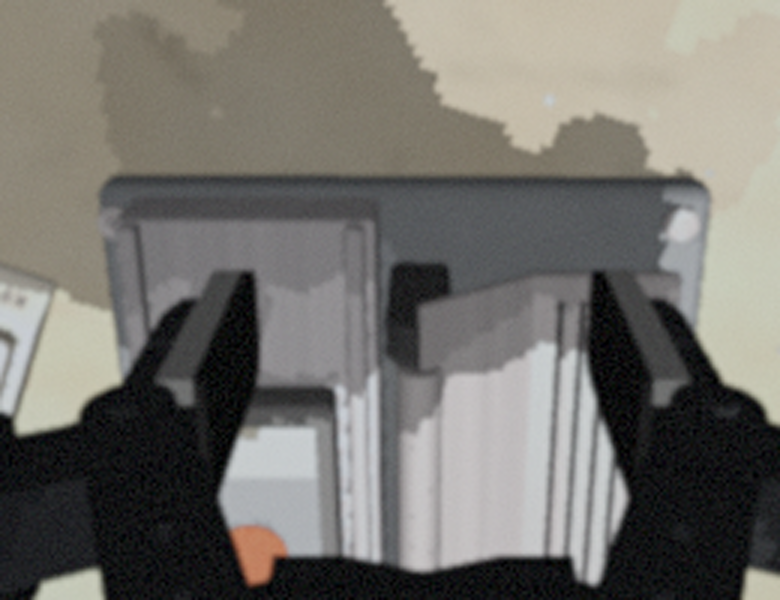

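Bar is down, tip z is about 25 mm, and the channel finger sits behind the carrier between the rails. I'll ease up 1 mm and push along +stage x (tool -x).

Request:
jog_arm(steps=[[0,0,0,0,0,-1,0.41],[0,0,0,-3,0,-1,0.41],[0,0,0,-6,0,-1,0.41],[0,0,0,-9,0,-1,0.41],[0,0,0,-12,0,-1,0.41],[0,0,0,-12,0,-1,0.41]])

```text
time: 8.12
tool_pos: [0.5012, -0.0419, 0.0057]
ee_rot: [180.0, -0.1, -163.3]
ft_force: [-3.6, -0.6, 7.4]
width: 0.704
finger_force: 3.4
```

```bash
python3 -c "from fin import *;run()"
```

```text
8.125 [ 0.5012 -0.0419  0.0057] [-3.6 -0.6  7.4]
-1 tip z world [28.1 22.8 22.7] y in [26.5 46.4]
1 tip z world [26.  25.4 25. ] y in [26.3 45.8]
tcp stage [-51.3  32.5]
bar slope,z@67 [-0.06 25.71] clip~ 0.41
disc stage [-7.6 -0.6] 233
```

The carrier is moving: 5.6 mm after a gap of about 5.7 mm. I'll keep going.

Request:
jog_arm(steps=[[0,0,0,-3,0,0,0.41],[0,0,0,-6,0,0,0.41],[0,0,0,-9,0,0,0.41],[0,0,0,-12,0,0,0.41],[0,0,0,-15,0,0,0.41],[0,0,0,-18,0,0,0.41],[0,0,0,-20,0,0,0.41],[0,0,0,-20,0,0,0.41]])

```text
time: 9.18
tool_pos: [0.5203, -0.0362, 0.0057]
ee_rot: [180.0, -0.1, -163.3]
ft_force: [-3.2, -1.3, 6.7]
width: 0.707
finger_force: 3.4
```

```bash
python3 -c "from fin import *;run()"
```

```text
9.175 [ 0.5203 -0.0362  0.0057] [-3.2 -1.3  6.7]
-1 tip z world [28.7 22.8 22.7] y in [26.5 47.5]
1 tip z world [26.  25.3 24.9] y in [26.3 45.6]
tcp stage [-31.4  32.5]
bar slope,z@67 [-0.07 25.65] clip~ 0.42
disc stage [12.2 -0.7] 226
```

Request:
jog_arm(steps=[[0,0,0,-3,0,0,0.41],[0,0,0,-6,0,0,0.41],[0,0,0,-9,0,0,0.41],[0,0,0,-12,0,0,0.41],[0,0,0,-14,0,0,0.41],[0,0,0,-14,0,0,0.41]])

```text
time: 9.98
tool_pos: [0.5337, -0.0322, 0.0057]
ee_rot: [180.0, -0.1, -163.3]
ft_force: [-2.9, -1.3, 7.0]
width: 0.708
finger_force: 3.5
```

Request:
jog_arm(steps=[[0,0,0,-1.5,0,0,0.41],[0,0,0,-3,0,0,0.41],[0,0,0,-4,0,0,0.41],[0,0,0,-4,0,0,0.41]])

```text
time: 10.48
tool_pos: [0.5374, -0.0311, 0.0057]
ee_rot: [180.0, -0.1, -163.3]
ft_force: [-4.4, -0.7, 7.2]
width: 0.705
finger_force: 3.5
```

Request:
jog_arm(steps=[[0,0,0,-0.7,0,0,0.41],[0,0,0,-1.4,0,0,0.41],[0,0,0,-1.4,0,0,0.41]])

```text
time: 10.85
tool_pos: [0.5387, -0.0307, 0.0057]
ee_rot: [180.0, -0.1, -163.3]
ft_force: [-3.9, -1.2, 6.6]
width: 0.706
finger_force: 3.5
```

```bash
python3 -c "from fin import *;run()"
```

```text
10.85 [ 0.5387 -0.0307  0.0057] [-3.9 -1.2  6.6]
-1 tip z world [27.9 22.8 22.7] y in [26.5 46.9]
1 tip z world [25.9 25.3 24.7] y in [26.3 45.5]
tcp stage [-12.3  32.5]
bar slope,z@67 [-0.07 25.57] clip~ 0.42
disc stage [31.3 -0.8] 226
```

Request:
jog_arm(steps=[[0,0,0,-0.7,0,0,0.41],[0,0,0,-1.4,0,0,0.41],[0,0,0,-1.4,0,0,0.41]])

```text
time: 11.28
tool_pos: [0.5395, -0.0305, 0.0055]
ee_rot: [-180.0, -0.1, -163.4]
ft_force: [-8.1, -2.9, 8.6]
width: 0.705
finger_force: 5.5
```

Request:
jog_arm(steps=[[0,0,0,-0.5,0,0,0.41],[0,0,0,-1,0,0,0.41],[0,0,0,-1,0,0,0.41]])

```text
time: 11.65
tool_pos: [0.5397, -0.0304, 0.0054]
ee_rot: [-180.0, -0.2, -163.4]
ft_force: [-12.4, -3.7, 11.7]
width: 0.707
finger_force: 7.5
```

The force has risen and motion has stopped, so the carrier is home. I'll back off slightly, then lift.

Request:
jog_arm(steps=[[0,0,0,2,0,0,0.41],[0,0,0,4,0,0,0.41],[0,0,0,6,0,0,0.41],[0,0,0,6,0,-4,0.41],[0,0,0,6,0,-8,0.41],[0,0,0,6,0,-12,0.41],[0,0,0,6,0,-30,0.41],[0,0,0,6,0,-70,0.41],[0,0,0,6,0,-110,0.41],[0,0,0,6,0,-110,0.41]])

```text
time: 12.9
tool_pos: [0.5377, -0.0317, 0.1187]
ee_rot: [-179.9, 0.2, -163.3]
ft_force: [0.4, -0.4, -0.4]
width: 0.705
finger_force: 0.0
```

```bash
python3 - <<'E'
from fin import *
run()
p,d=cams.snapshot("top");q,_=cams.snapshot("wrist")
cv2.imwrite("pics/end.png",np.hstack([cv2.resize(p[135:265,240:370],(390,390),interpolation=cv2.INTER_CUBIC),cv2.resize(q[120:320,220:420],(390,390),interpolation=cv2.INTER_CUBIC)]))
E
```

```text
12.9 [ 0.5377 -0.0317  0.1187] [ 0.4 -0.4 -0.4]
-1 tip z world [147.3 141.8 139.7] y in [29.4 42.9]
1 tip z world [147.  141.9 139.4] y in [30.3 43.7]
tcp stage [-13.5  31.7]
bar slope,z@67 [ 0.06 30.76] clip~ 0.29
disc stage [29.7 -1.4] 57
```

View pics/end.png

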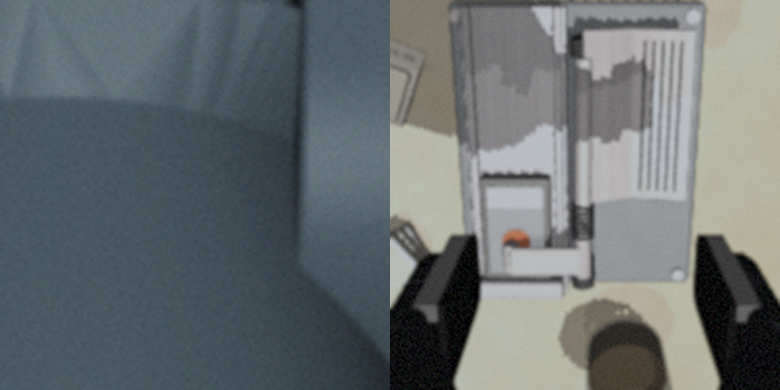

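The end picture shows the carrier flat under the jaw and against the stop, with its rear edge at about crop (517,178). The beaker and stage are undisturbed. I'll check the rear edge numerically.

```bash
python3 - <<'E'
from fin import *
s=robot.state();P=pose("wrist",s);z=np.load("stage.npz");c,sn=np.cos(z["th"]),np.sin(z["th"]);r=np.array([[c,-sn],[sn,c]])
f=lambda x,y:[220+(x-390)/1.95-.25,120+y/1.95-.25]
for n,uv,h in[("rear",f(517,180),.03),("stop top edge",f(520,282),.034),("jaw",f(545,262),.035)]:
    X=cast(P,uv,h)[0];print(n,((X[:2]-z["t"])@r*1e3).round(1))
E
```

```text
rear [-1.1 -0. ]
stop top edge [51.4 -0.1]
jaw [39.7 12.7]
```

```bash
python3 -c "
from workcell import order
print(order.hand_in())"
```

```text
the job is handed in; nothing more can be done
None
```

I pushed the carrier home against the end stop with the bar held down, then released the clip so its jaw rests on the carrier. The arm is clear and the job was handed in at about 13 s; no verdict came back.

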